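Take the red leather punch out of its block and stand it on the cutting pad

ROBOT

A 6-joint arm with a two-finger parallel gripper is mounted at the origin on the work surface. World frame = base frame: x ahead of the robot, y to its left, z up, the work surface at z = 0. Lengths are in mm, angles in degrees, forces in N, time in s.
With the tool pointing down it reaches from about 300 to 850 mm from the base axis. Payload 4.2 kg.
Tool frame: the origin (TCP) lies between the finger pads; the fingertips stand ahead of it and the grasp point (between the pads) lies 3 mm ahead of it (nose_length is the z of the fingertips in the tool frame, in mm); z points along the fingers, y is the line along which they close (so a half turn about z gives the same grasp; the last joint's range is limited). The gripper opens to 91 mm and grips with 3 to 60 N. Pads are 32 mm wide; open, the fingers measure 118 mm over their backs; the gripper's body (76 mm by 178 mm) begins 60 mm behind the grasp point.
Start: joints at [-65.604, 18.312, 89.639, -0, 72.044, -1.146], TCP at [247.933, -518.816, 235.976] pointing down, gripper open.
Joint ranges: [-177.97, 177.97], [-48.28, 115.42], [12.27, 149.76], [-77.06, 257.06], [2.81, 150.46], [-146.56, 146.56]. Speed limits (degrees/s): [147.25, 147.25, 180, 180, 180, 180].

INTERFACE

Orientations are given as [roll, pitch, yaw] about the fixed x, y, z axes, in that order (R = Rz(yaw) Ry(pitch) Rx(roll)).
In Python, from workcell import state, grab_frame, camera_params, job_done, nose_length gives the robot as it stands.
- The arm moves only by the tool step_arm, never from a script. Its argument "plan" is a list that holds one entry, the list of rows, each a list of 5 numbers: the shift along the tool's x, y, z in cm, then the turn about the tool's z in rad, then the opening, from 0 (shut) to 1 (fully open). In form: [[[x, y, z, turn, gripper], ...]]. A call has 1 to 20 rows; each row is the pose to reach, as a shift and turn from the pose commanded when the call began, along the tool's axes at that moment; what a row does not reach only later rows make up. A row lasts 1/8 s, in which the tool goes at most 62.5 mm and 10.7 degrees, less where a joint would pass 70% of its speed; a pose out of reach is approached as far as the arm can. A call with a gripper value outside its range is refused whole. The fingers move at their own pace and stop on an object; "newtons" is the grip in N (left out, the last holds). Time passes only in rows, so rows that repeat a pose let the fingers close. It gives the time, the measured TCP pose, the force, the opening and the grip force at its end, in the units of the state.
- state(): the state, without advancing time (a new reading comes with each control period).
- grab_frame(name): name is "scene" or "top" or "wrist"; returns the picture (384x512x3 uint8, blue, green, red); there is no depth.
- camera_params(name): a dict with "camera_matrix" (3x3 intrinsics, pixels), "R" (3x3) and "t" (3): a world point X has camera coordinates R X + t; the wrist camera has in their place "mount" (4x4, takes a point from camera to tool coordinates, whose origin is the TCP and whose axes are the flange's). Camera axes: x right, y down, z forward; pixel columns grow to the right and rows downward; lengths in mm; the calibration is good to about 2 mm. A picture is of the moment at which its call begins: read the wrist's pose just before it. camera_params takes no time and is no camera call.
- job_done(): hands the job in; it is judged then, once.
The state is a dict: "time_s": time; "qpos": joint angles; "qvel": joint speeds; "effort": joint torques, N m; "ee_pos": TCP position; "ee_rot": TCP orientation; "force": force on the tool from outside, world axes, zero at the start; "torque": the same for the moment, N m; "gripper_width": finger opening in mm; "gripper_force": force on a finger pad.
Only numpy, scipy, OpenCV 4.12 (cv2) and the standard library are available. Lean on these libraries where they do the work, as an engineer would, in place of code of your own. Each camera call takes 0.05 s, during which the arm holds its last target. There are 200 camera calls.

TASK

Lift the red-sleeved punch straight up out of its pocket in the wooden block and stand it upright on the white cutting pad, with its foot inside the black circle. Set it down rather than dropping it, let go, and leave the blue and green punches in their pockets.

Things in the scene. Friction and masses are not known exactly. Their poses are not given: they have to be found in the camera images.
- red_punch_grip (a point): red punch, about 0.2 kg, 100 mm tall: steel foot (d 36, h 38 mm), red sleeve (d 18, h 56) above it, steel stub (d 12, h 6) on top. The point is the sleeve's middle, 66 mm above the punch's underside; z points up the punch, yaw is arbitrary. At the start its foot is sunk flush in a pocket of the wooden block, so only the sleeve (48 to 104 mm above the bench) and stub stand out.
- blue_punch_grip (a point): blue punch, like the red one but with a blue sleeve; same point on it. It stands in another pocket. The dark wooden block (270 x 80 x 48 mm, fixed, turned up to 20 degrees) has a row of three round pockets along its long middle line, 85 mm apart, each 38 mm wide and 38 mm deep, its floor 10 mm above the bench. Any punch may be in any pocket.
- green_punch_grip (a point): green punch, like the red one but with a green sleeve; same point on it. It stands in the third pocket of the wooden block.
- pad_centre (a point): a white plastic cutting pad, 120 x 120 x 20 mm, fixed on the bench, with a flat black circle 76 mm in diameter in the middle of its top. The point is the centre of the circle, on the top face, 20 mm above the bench; z points up.
Things that resemble listed ones, but are neither listed nor needed, are in the scene too. Leave any orange look-alike of the part that bears red_punch_grip alone.

How it is judged:
By the outcome, as a careful person would: the job done as asked, in the order asked, and still so for the second after the job is handed in, with the robot touching nothing.
It also fails if it takes over 43 s, if anything falls off the work surface, if the arm or the gripper's body presses on something with over 40 N, if the wrist force passes 120 N, or if a joint passes its speed limit or range.

## Working session

There is one attempt and no reset: what is moved stays moved. The work goes in short steps, Python scripts to look and compute and a tool call to move; the robot and the scene stay as the last step left them, time stands still between calls to the robot, and variables do not carry over. Pictures are saved under pics/ and viewed, at most 10 in all, crops included, and the job is handed in when it is done.

Besides the shell and the picture viewer there is one more tool, called after "Call:" as name(argument=value, ...), one argument or row to a line, values as JSON. step_arm: Moves the arm, as the interface text tells. Its arguments: {"type":"object","properties":{"plan":{"type":"array","items":{"type":"array","items":{"type":"array","items":{"type":"number"}}}},"newtons":{"type":"number"}},"required":["plan"]}

```bash
mkdir -p pics; ls; python3 - <<'E'
from workcell import *
import cv2,numpy as np
s=state();print(s, nose_length() if callable(nose_length) else nose_length)
ims=[grab_frame(n) for n in("scene","top")]
for n,i in zip(("scene","top"),ims): cv2.imwrite(f"pics/{n}0.png",i)
for n in("scene","top","wrist"): print(n,camera_params(n))
E
```

```text
pics
{'time_s': 0.0, 'qpos': array([-6.56072553e+01,  1.83532866e+01,  8.97069803e+01, -4.24016424e-04,
        7.20414553e+01, -1.14605238e+00]), 'qvel': array([ 0.00701221, -0.05300994,  0.02123585, -0.00165402, -0.12271407,
        0.05198437]), 'effort': array([ 1.06431132e-04, -4.12457013e+01, -2.31974334e+01,  7.27694621e-02,
        4.58022463e-02, -1.62809711e-04]), 'ee_pos': array([ 247.70425279, -518.40442261,  235.09983901]), 'ee_rot': array([-1.79898290e+02, -1.63150588e-03,  2.55389267e+01]), 'force': array([-0.88814335,  0.39472641, -0.16787006]), 'torque': array([-0.01256731,  0.0614098 , -0.00881393]), 'gripper_force': 0.0, 'gripper_width': 90.82345059329379} 22.0
scene {'camera_matrix': array([[480.64975848,   0.        , 254.97773496],
       [  0.        , 480.64975848, 192.77477056],
       [  0.        ,   0.        ,   1.        ]]), 'R': array([[ 0.87898935,  0.47666846, -0.01284182],
       [ 0.25098422, -0.48538454, -0.83750151],
       [-0.40544377,  0.73293181, -0.5462841 ]]), 't': array([-418.65080271,  -67.31478572, 1332.14347064])}
top {'camera_matrix': 
[... 191 characters left out ...]
6,  0.01076173],
       [-0.98117064,  0.01580493, -0.19249512],
       [ 0.19228195, -0.01406558, -0.98123892]]), 't': array([-21.67162645, 498.27088291, 776.96913884])}
wrist {'camera_matrix': array([[294.99967099,   0.        , 262.22378929],
       [  0.        , 294.99967099, 190.94643052],
       [  0.        ,   0.        ,   1.        ]]), 'mount': array([[-5.83944187e-04, -9.70677249e-01, -2.40385808e-01,
         6.75847158e+01],
       [ 9.99999775e-01, -4.87461230e-04, -4.60828075e-04,
         3.04356512e-02],
       [ 3.30136567e-04, -2.40386023e-01,  9.70677316e-01,
        -1.47896403e+02],
       [ 0.00000000e+00,  0.00000000e+00,  0.00000000e+00,
         1.00000000e+00]])}
```

View pics/scene0.png

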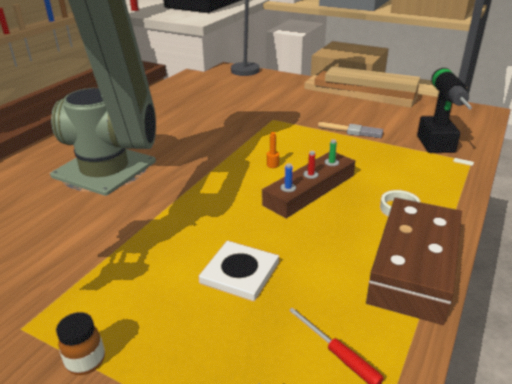

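View pics/top0.png

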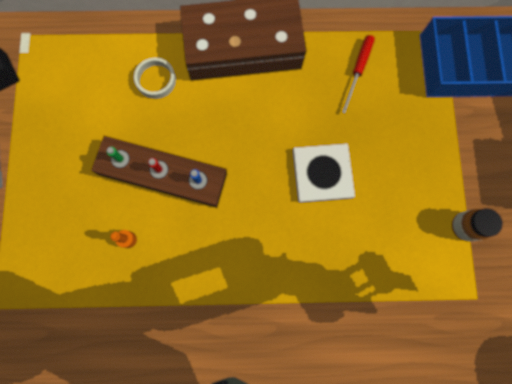

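Scene view: blue (289,178), red (311,165) and green (333,152) sleeves stand in the block, and the pad circle is at (239,265). Top view: green (117,155), red (157,165), blue (197,177), circle (324,172).

Candidates for "red":
- The red sleeve in the middle pocket, scene (311,165).
- The orange look-alike standing free, scene (273,150).
- The red screwdriver handle, scene (355,362).

Only the first is a red sleeve in a pocket. I'll triangulate it and check with a crop.

```bash
cat > h.py <<'E'
import cv2,numpy as np
from workcell import *
from scipy.spatial.transform import Rotation as Ro
def blobs(im,col,amin=15):
    h=cv2.cvtColor(im,cv2.COLOR_BGR2HSV);H,S,V=[h[...,k].astype(int) for k in range(3)]
    m={'red':((H<4)|(H>172))&(S>170)&(V>90),'blue':(H>105)&(H<130)&(S>130)&(V>80),
       'green':(H>45)&(H<85)&(S>110)&(V>50),'black':(V<45)}[col].astype(np.uint8)
    n,l,st,c=cv2.connectedComponentsWithStats(m)
    return [(st[i,4],*c[i].round(1),*st[i,:4]) for i in range(1,n) if st[i,4]>=amin]
def P(n):
    if n=='wrist':
        s=state();p=camera_params(n);T=np.eye(4);T[:3,:3]=Ro.from_euler('xyz',s['ee_rot'],degrees=True).as_matrix();T[:3,3]=s['ee_pos']
        E=np.linalg.inv(T@p['mount']);return p['camera_matrix'],E[:3,:3],E[:3,3]
    p=camera_params(n);return p['camera_matrix'],p['R'],p['t']
def tri(Pa,ua,Pb,ub):
    M=[k@np.c_[R,t] for k,R,t in(Pa,Pb)]
    X=cv2.triangulatePoints(M[0],M[1],np.float64(ua).reshape(2,1),np.float64(ub).reshape(2,1))[:,0];X=X[:3]/X[3]
    e=[np.linalg.norm((lambda q:q[:2]/q[2])(m@np.r_[X,1])-u) for m,u in zip(M,(ua,ub))]
    return X.round(1),np.round(e,1)
def ray(Pa,u,z):
    K,R,t=Pa;d=R.T@np.linalg.solve(K,[*u,1]);c=-R.T@t;return (c+d*(z-c[2])/d[2]).round(1)
E
python3 - <<'E'
from h import *
a,b=cv2.imread('pics/scene0.png'),cv2.imread('pics/top0.png')
box={'scene':(200,130,380,310),'top':(90,130,370,230)}
r={}
for n,im in(('scene',a),('top',b)):
    for c in('red','blue','green','black'):
        x=[k for k in blobs(im,c) if box[n][0]<k[1]<box[n][2] and box[n][1]<k[2]<box[n][3]]
        print(n,c,[tuple(float(v) for v in k) for k in x]); r[n,c]=max(x)[1:3] if x else None
for c in('red','blue','green','black'):
    if r['scene',c] and r['top',c]: print(c,*tri(P('scene'),r['scene',c],P('top'),r['top',c]))
print([ray(P(n),r[n,'black'],20) for n in('scene','top')])
cv2.imwrite('pics/crop.png',np.hstack([cv2.resize(a[125:225,240:370],None,fx=3,fy=3,interpolation=2),cv2.resize(b[125:225,95:225],None,fx=3,fy=3,interpolation=2)]))
E
```

```text
scene red [(94.0, 311.1, 165.1, 308.0, 156.0, 7.0, 19.0)]
scene blue [(118.0, 288.1, 177.8, 285.0, 168.0, 7.0, 20.0)]
scene green [(107.0, 332.1, 153.0, 329.0, 144.0, 7.0, 19.0)]
scene black [(580.0, 239.3, 265.4, 223.0, 255.0, 34.0, 22.0)]
top red [(50.0, 156.4, 166.7, 150.0, 160.0, 11.0, 12.0)]
top blue [(41.0, 196.9, 178.3, 192.0, 174.0, 9.0, 9.0)]
top green [(86.0, 116.0, 155.3, 108.0, 148.0, 15.0, 13.0)]
top black [(715.0, 323.6, 171.7, 309.0, 157.0, 31.0, 30.0)]
red [546.9 159.3  72.2] [0.7 1.2]
blue [522.   77.8  72.6] [0.9 1.6]
green [571.2 241.1  72.8] [0.5 0.9]
black [ 543.  -190.1   18.7] [0.4 0.6]
[array([ 544.4, -190.8,   20. ]), array([ 541.6, -190.6,   20. ])]
```

View pics/crop.png

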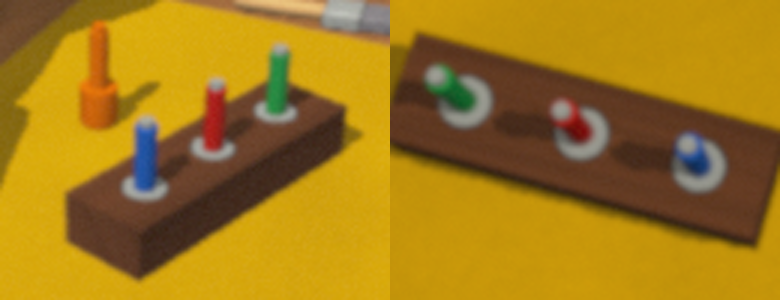

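The crop confirms it: the red sleeve is in the middle pocket, and the orange one stands apart on the bench. The sleeves triangulate at z≈72 with 85 mm spacing, and the row lies at 73°. Next I go above red, with the fingers closing across the row.

Call:
step_arm(
  plan=[
    [[2,-1.7,0,-0.02,1],[6,-5.1,0,-0.07,1],[10.5,-9,0,-0.14,1],[15,-12.9,0,-0.22,1],[19.5,-16.7,0,-0.3,1],[24,-20.6,0,-0.38,1],[28.5,-24.5,0,-0.46,1],[33,-28.3,0,-0.54,1],[37.5,-32.2,0,-0.6,1],[42,-36,0,-0.66,1],[46.5,-39.9,0,-0.72,1],[50.5,-43.3,0,-0.78,1],[54,-46.3,1,-0.82,1],[55.7,-47.8,2,-0.83,1],[56.2,-48.2,3,-0.83,1],[56.2,-48.2,3.5,-0.83,1],[56.2,-48.2,3.5,-0.83,1],[56.2,-48.2,3.5,-0.83,1]],
  ],
)

```text
time_s: 2.35
ee_pos: [547.2, 157.4, 201.5]
ee_rot: [180.0, -0.0, 73.0]
force: [-0.0, 0.1, -0.4]
gripper_width: 91.5
gripper_force: 0.0
```

```bash
python3 - <<'E'
from h import *
s=state();Pw=P('wrist');im=grab_frame('wrist');cv2.imwrite('pics/w1.png',im)
print(s['time_s'],s['ee_pos'].round(1),s['ee_rot'].round(2),s['qpos'].round(1),s['force'].round(1))
b=[k for k in blobs(im,'red')];print([tuple(float(v) for v in k) for k in b])
for k in b: print(ray(Pw,k[1:3],76))
E
```

```text
2.35 [547.2 157.4 201.5] [ 1.7995e+02 -1.0000e-02  7.3020e+01] [14.9 19.1 93.6 -0.  67.2 31.9] [-0.   0.1 -0.4]
[(269.0, 262.5, 187.1, 252.0, 175.0, 21.0, 31.0)]
[548.7 160.8  76. ]
```

View pics/w1.png

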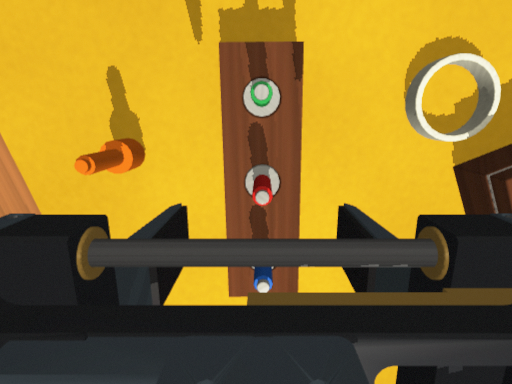

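The wrist view shows red's foot at (262,182) and its stub at (262,198), centred between the fingers. Green is at (262,95), blue at (263,280), and the orange one is off at (110,158). The fix is about 3 mm along tool x. Next I descend and grip.

Call:
step_arm(
  plan=[
    [[0.1,0,0.5,0,1],[0.3,0,2,0,1],[0.3,0,4,0,1],[0.3,0,6,0,1],[0.3,0,8,0,1],[0.3,0,9.5,0,1],[0.3,0,10.8,0,1],[0.3,0,11.6,0,1],[0.3,0,12.0,0,1],[0.3,0,12.1,0,1],[0.3,0,12.1,0,1],[0.3,0,12.1,0,0.5],[0.3,0,12.1,0,0.3],[0.3,0,12.1,0,0.2],[0.3,0,12.1,0,0.1],[0.3,0,12.1,0,0],[0.3,0,12.1,0,0],[0.3,0,12.1,0,0],[0.3,0,12.1,0,0],[0.3,0,12.1,0,0]],
  ],
  newtons=25,
)

```text
time_s: 4.9
ee_pos: [548.1, 161.2, 79.9]
ee_rot: [180.0, 0.0, 73.1]
force: [0.2, 0.3, 0.1]
gripper_width: 18.0
gripper_force: 25.0
```

Call:
step_arm(
  plan=[
    [[0,0,-0.2,0,0],[0,0,-0.6,0,0],[0,0,-1.2,0,0],[0,0,-1.9,0,0],[0,0,-2.6,0,0],[0,0,-3.4,0,0],[0,0,-4.2,0,0],[0,0,-5.2,0,0],[0,0,-6.4,0,0],[0,0,-8,0,0],[0,0,-9.6,0,0],[0,0,-11,0,0],[0,0,-12,0,0],[0,0,-12.6,0,0],[0,0,-12.8,0,0],[0,0,-12.8,0,0]],
  ],
)

```text
time_s: 6.9
ee_pos: [547.9, 161.2, 207.6]
ee_rot: [-180.0, 0.0, 73.1]
force: [-0.7, 0.6, -2.9]
gripper_width: 17.5
gripper_force: 25.0
```

```bash
python3 - <<'E'
from h import *
s=state();a=grab_frame('scene');w=grab_frame('wrist')
print(s['time_s'],s['ee_pos'].round(1),s['ee_rot'].round(2),s['force'].round(1),s['gripper_width'])
cv2.imwrite('pics/l1.png',np.hstack([cv2.resize(a[60:220,220:380],(384,384)),w[:,100:500]]))
p=s['ee_pos'];d=np.array([542.9,-190.4])-p[:2];y=np.radians(s['ee_rot'][2])
print('tool dx,dy',d@[np.cos(y),np.sin(y)],d@[np.sin(y),-np.cos(y)])
E
```

```text
6.9 [547.9 161.2 207.6] [-1.7997e+02  3.0000e-02  7.3100e+01] [-0.7  0.6 -2.9] 17.52970719876447
tool dx,dy -337.8543777531158 97.47041844742829
```

View pics/l1.png

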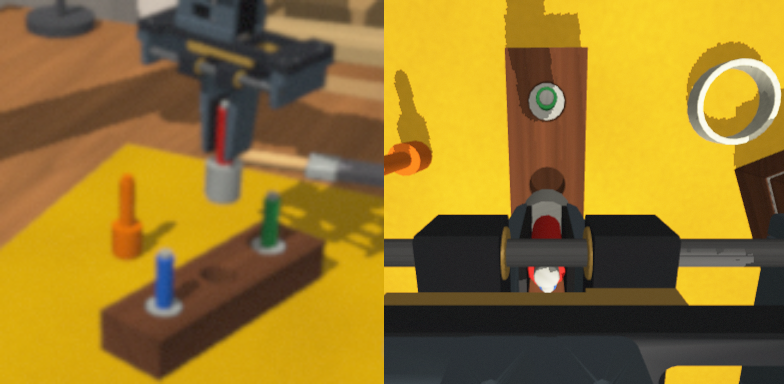

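The red punch is held upright, with blue and green still in their pockets: the left panel shows its foot at (222,180), clear of the block. Now over to the pad.

Call:
step_arm(
  plan=[
    [[-0.8,0.2,0,0,0],[-2.4,0.7,0,0,0],[-4.8,1.4,0,0,0],[-7.6,2.2,0,0,0],[-10.6,3,0,0,0],[-13.6,3.9,0,0,0],[-16.6,4.8,0,0,0],[-19.6,5.7,0,0,0],[-22.6,6.5,0,0,0],[-25.6,7.4,0,0,0],[-28.4,8.2,0,0,0],[-30.8,8.9,0,0,0],[-32.5,9.4,0,0,0],[-33.4,9.6,0,0,0],[-33.8,9.7,0,0,0],[-33.8,9.7,0,0,0],[-33.8,9.7,0,0,0]],
  ],
)

```text
time_s: 9.12
ee_pos: [542.6, -189.7, 208.0]
ee_rot: [-180.0, -0.0, 73.1]
force: [0.4, 0.4, -2.4]
gripper_width: 17.6
gripper_force: 25.0
```

```bash
python3 - <<'E'
from h import *
s=state();Pw=P('wrist');w=grab_frame('wrist');a=grab_frame('scene');t=grab_frame('top')
print(s['time_s'],s['ee_pos'].round(1),s['ee_rot'].round(2),s['force'].round(1),s['gripper_width'])
cv2.imwrite('pics/m1.png',np.hstack([cv2.resize(a[120:320,140:340],(384,384)),w[:,100:500]]))
for n,i in(('scene',a),('top',t)): print(n,[tuple(float(v) for v in k) for k in blobs(i,'red')])
E
```

```text
9.125 [ 542.6 -189.7  208. ] [-1.800e+02 -1.000e-02  7.314e+01] [ 0.4  0.4 -2.4] 17.628183600810925
scene [(100.0, 3.0, 21.5, 0.0, 9.0, 9.0, 24.0), (49.0, 230.9, 185.5, 230.0, 174.0, 3.0, 25.0), (781.0, 355.5, 362.7, 329.0, 340.0, 53.0, 44.0)]
top []
```

View pics/m1.png

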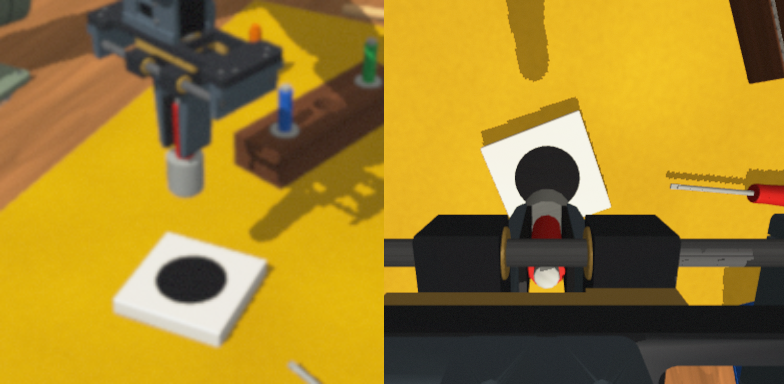

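Held over the pad: in the wrist view the foot is in line with the circle centre, at crop (547,178). The underside sits 70 mm below the TCP, so contact should come at TCP z≈90. I descend to just above that first.

Call:
step_arm(
  plan=[
    [[0,0,0.5,0,0],[0,0,1.5,0,0],[0,0,3,0,0],[0,0,4.7,0,0],[0,0,6.4,0,0],[0,0,8,0,0],[0,0,9.3,0,0],[0,0,10.2,0,0],[0,0,10.8,0,0],[0,0,11.1,0,0],[0,0,11.3,0,0],[0,0,11.4,0,0],[0,0,11.4,0,0]],
  ],
)

```text
time_s: 10.9
ee_pos: [542.7, -190.4, 94.1]
ee_rot: [180.0, 0.0, 73.1]
force: [-0.5, -0.1, -3.7]
gripper_width: 17.1
gripper_force: 25.0
```

```bash
python3 - <<'E'
from h import *
s=state();a=grab_frame('scene');w=grab_frame('wrist')
print(s['time_s'],s['ee_pos'].round(1),s['force'].round(1))
cv2.imwrite('pics/d1.png',np.hstack([cv2.resize(a[200:320,180:300],(384,384),interpolation=2),w[:,100:500]]))
E
```

```text
10.9 [ 542.7 -190.4   94.1] [-0.5 -0.1 -3.7]
```

View pics/d1.png

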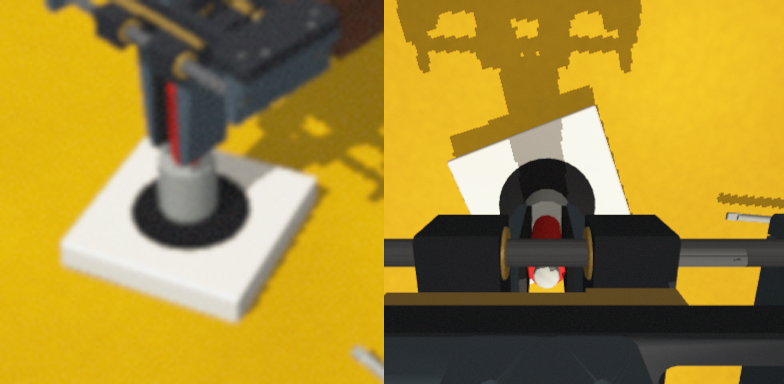

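The foot hangs about 4 mm over the middle of the circle, with a black rim on all sides (left panel, foot at (188,195)). I lower it in small steps and watch for contact.

Call:
step_arm(
  plan=[
    [[0,0,0.1,0,0],[0,0,0.2,0,0],[0,0,0.3,0,0],[0,0,0.35,0,0],[0,0,0.35,0,0],[0,0,0.35,0,0]],
  ],
)

```text
time_s: 11.75
ee_pos: [542.6, -190.3, 90.5]
ee_rot: [180.0, 0.0, 73.1]
force: [0.0, 0.2, -3.0]
gripper_width: 17.4
gripper_force: 25.0
```

Call:
step_arm(
  plan=[
    [[0,0,0.03,0,0],[0,0,0.06,0,0],[0,0,0.06,0,0],[0,0,0.06,0,0]],
  ],
)

```text
time_s: 12.25
ee_pos: [542.6, -190.3, 89.9]
ee_rot: [180.0, 0.0, 73.1]
force: [-0.4, 1.2, -1.5]
gripper_width: 17.2
gripper_force: 25.0
```

Call:
step_arm(
  plan=[
    [[0,0,0.03,0,0],[0,0,0.05,0,0],[0,0,0.05,0,0],[0,0,0.05,0,0]],
  ],
)

```text
time_s: 12.75
ee_pos: [542.7, -190.4, 89.9]
ee_rot: [180.0, 0.0, 73.1]
force: [-1.7, 1.3, 5.2]
gripper_width: 17.6
gripper_force: 25.0
```

The force has gone from −3 to +5 N, so the foot is on the pad. I open gently and retreat straight up.

Call:
step_arm(
  plan=[
    [[0,0,0,0,0.22],[0,0,0,0,0.26],[0,0,0,0,0.32],[0,0,0,0,0.5],[0,0,0,0,0.8],[0,0,0,0,1],[0,0,0,0,1],[0,0,0,0,1],[0,0,-0.5,0,1],[0,0,-1.5,0,1],[0,0,-3,0,1],[0,0,-5,0,1],[0,0,-7,0,1],[0,0,-9,0,1],[0,0,-11,0,1],[0,0,-12.5,0,1],[0,0,-13.5,0,1],[0,0,-14,0,1],[0,0,-14,0,1]],
  ],
)

```text
time_s: 15.12
ee_pos: [542.5, -190.3, 229.3]
ee_rot: [-180.0, 0.0, 73.1]
force: [0.1, -0.2, -1.4]
gripper_width: 91.1
gripper_force: 0.0
```

```bash
python3 - <<'E'
from h import *
s=state();a=grab_frame('scene');w=grab_frame('wrist')
print(s['time_s'],s['ee_pos'].round(1),s['force'].round(1))
cv2.imwrite('pics/r1.png',np.hstack([cv2.resize(a[130:310,180:360],(384,384),interpolation=2),w[:,100:500]]))
E
```

```text
15.125 [ 542.5 -190.3  229.3] [ 0.1 -0.2 -1.4]
```

View pics/r1.png

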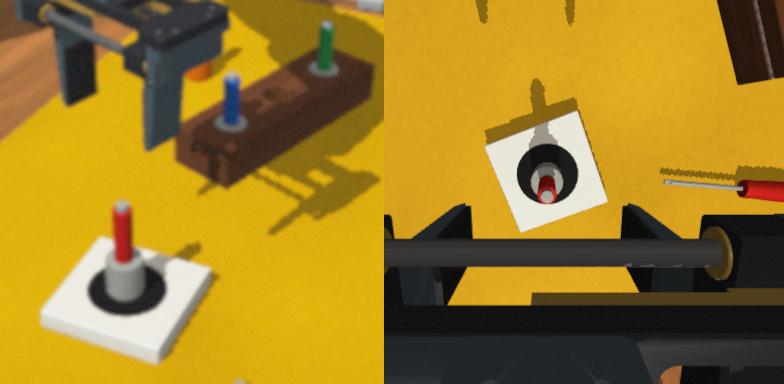

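The red punch stands upright with its foot inside the circle, at (125,275) in the left panel and (547,180) in the right. Blue and green are still in their pockets, and the gripper is clear.

```bash
python3 -c "
from workcell import *
print(job_done())"
```

```text
the job is handed in; nothing more can be done
None
```

The red punch stands upright inside the black circle on the pad, set down and released at about 15 s of the 43 s limit; blue and green are still in their pockets, and the job is handed in.

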